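Click the coin counter's selector on by one

TASK

Turn the coin counter's big knurled dial clockwise (seen from above) by exactly one click from where it now stands, dragging it round with a fingertip pressed on it rather than gripping it, without running on to a further click. Take your hand off so that the dial rests clicked in there, and leave the bell and the coin tray where they stand.

Things in the scene. Friction and masses are not known exactly. Their poses are not given: they have to be found in the camera images.
- counter: Coin counter fixed on a black plinth, 1 to 30 mm high, on the oak shelf (shelf top at z = 170 mm). Grey housing 260 (x) x 180 (y) x 55 mm high; origin at the centre of the housing's underside. A dial lies flat on its -x half, towards the robot; a steel hopper bowl 100 mm across, rising 45 mm above the housing, is centred 76 mm to +x. Three flush brass dots 65 mm from the dial's axis show the click positions.
- dial_centre (a point): Centre of the dial's top face, on its vertical axis; does not turn. The dial is a dark steel disc 110 mm across, 15 mm thick, rim finely knurled, top face 71 mm above the housing's underside: too wide to grip. The top face is flat with no raised parts: a fingertip pressed on it with about 6 N, 25 to 45 mm from the axis, and moved in an arc about the axis takes the dial along.
- dial_mark (a point): Point 45 mm from the axis, near the outer end of the brass line (34 x 6 mm, radial) inlaid flush in the dial's top face. It turns with the dial and points at a brass dot when the dial is clicked in.
- dial (a joint): Dial angle, rad, growing clockwise seen from above; at 0 the brass line points to the counter's -x. It clicks in at -0.6, 0 and +0.6, starts at -0.6 or 0, and stops near +-0.8. A spring pulls it to the nearest click; let go past the points of no return (half-way, -0.3 and +0.3) it snaps on by itself. Passing one takes at most about 0.07 N m (2 N at 38 mm from the axis).
- bell: Pewter counter bell, loose, 84 mm across and 55 mm high, 0.35 kg; origin at the centre of its underside. To be left alone.
- tray: Green plastic coin tray with dividers, loose, 140 x 100 x 28 mm; origin at the centre of its underside. To be left alone.

How it is judged:
By the outcome, as a careful person would: the job done as asked, in the order asked, and still so for the second after the job is handed in, with the robot touching nothing.
It also fails if it takes over 40 s, if anything falls off the work surface, if the arm or the gripper's body presses on something with over 40 N, if the wrist force passes 120 N, or if a joint passes its speed limit or range.

ROBOT

A 7-joint arm with a two-finger parallel gripper is mounted at the origin on the work surface. World frame = base frame: x ahead of the robot, y to its left, z up, the work surface at z = 0. Lengths are in m, angles in rad, forces in N, time in s.
With the tool pointing down it reaches from about 0.4 to 0.85 m from the base axis. Payload 4.4 kg.
Tool frame: the origin (TCP) lies between the finger pads; the fingertips stand robot.tip_reach ahead of it and the grasp point (between the pads) lies 6 mm ahead of it (robot.tip_reach is the distance from the TCP to the fingertips, in m); z points along the fingers, y is the line along which they close (so a half turn about z gives the same grasp; the last joint's range is limited). The gripper opens to 94 mm and grips with 3 to 60 N. Pads are 16 mm wide; open, the fingers measure 119 mm over their backs; the gripper's body (75 mm by 177 mm) begins 78 mm behind the grasp point.
Start: joints at [-1.344, 0.628, 0.038, 1.517, -0.027, 0.996, -0.02], TCP at [0.188, 0.622, 0.23] pointing down, gripper open.
Joint ranges: [-3.06, 3.06], [-0.37, 2.12], [-1.25, 1.32], [0.18, 2.47], [-1.1, 4.24], [0.23, 1.98], [-2.94, 2.94]. Speed limits (rad/s): [2.57, 2.57, 3.14, 3.14, 3.14, 3.14, 3.14].

INTERFACE

Orientations are given as a unit quaternion [w, x, y, z].
In Python, from workcell import robot gives the robot as it stands.
- The arm moves only by the shell command python3 -m creep 'ROWS' [FORCE]. ROWS is a JSON object of lists of equal length, an entry for each row: "hand": the closure, from 0 (fully open) to 1 (shut); "travel": the shift along the tool's x, y, z each as a share of 100 mm, from -1 to 1, a list of three; "delta_rot": the turn, a rotation vector about the tool's x, y, z each as a share of 45 degrees, from -1 to 1, a list of three. In form: {"hand": [hand, ...], "travel": [[dx, dy, dz], ...], "delta_rot": [[wx, wy, wz], ...]}. A call has 1 to 12 rows; each row shifts and turns the commanded pose from where the row before left it, along the tool's axes as they then stand; what a row does not reach is not made up. A row lasts 1/10 s, in which the tool goes at most 50 mm and 8.59 degrees, less where a joint would pass 70% of its speed; a pose out of reach is approached as far as the arm can. A call with a number of a shift or a turn outside -1 to 1 is refused whole. A call with a gripper value outside its range is refused whole. The fingers move at their own pace and stop on an object; FORCE is the grip in N (left out, the last holds). Time passes only in rows, so rows that do not move let the fingers close. It gives the time, the measured TCP pose, the force, the opening and the grip force at its end, in the units of the state.
- robot.state(): the state, without advancing time (a new reading comes with each control period).
- robot.read_camera(name): name is "scene" or "top" or "wrist"; returns a dict with "frame" (384x512x3 uint8, blue, green, red), "depth" (384x512 float32, m along the optical axis (not along the pixel's ray), 0 where there is no reading), "K" (3x3 intrinsics, pixels), "origin" and "rotation" of the camera in the world. Camera axes: x right, y down, z forward; pixel columns grow to the right and rows downward; lengths in m; the calibration is good to about 2 mm. A picture is of the moment at which its call begins.
- robot.hand_in(): hands the job in; it is judged then, once.
The state is a dict: "time": time; "joint_pos": joint angles; "joint_velocities": joint speeds; "effort": joint torques, N m; "tool_pos": TCP position; "tool_rot": TCP orientation; "force": force on the tool from outside, world axes, zero at the start; "wrist_torque": the same for the moment, N m; "opening": finger opening in m; "grasp_force": force on a finger pad.
Only numpy, scipy, OpenCV 4.12 (cv2) and the standard library are available. Lean on these libraries where they do the work, as an engineer would, in place of code of your own. Each camera call takes 0.05 s, during which the arm holds its last target. There are 200 camera calls.

## Working session

There is one attempt and no reset: what is moved stays moved. The work goes in short steps, Python scripts to look and compute and a shell command to move; the robot and the scene stay as the last step left them, time stands still between calls to the robot, and variables do not carry over. Pictures are saved under pics/ and viewed, at most 10 in all, crops included, and the job is handed in when it is done.

```bash
ls; mkdir -p pics; python3 - <<'E'
from workcell import robot
import cv2,numpy as np
s=robot.state();print({k:np.round(v,3) for k,v in s.items()},robot.tip_reach)
a=[robot.read_camera(n) for n in("scene","top")]
for n,c in zip(("scene","top"),a):
    print(n,c["origin"],np.round(c["rotation"],3).tolist(),c["K"].tolist()); np.savez(f"pics/{n}.npz",**c)
cv2.imwrite("pics/top1.png",a[1]["frame"]);cv2.imwrite("pics/scene1.png",a[0]["frame"])
E
```

```text
pics
{'time': np.float64(0.0), 'joint_pos': array([-1.344,  0.629,  0.038,  1.518, -0.027,  0.996, -0.02 ]), 'joint_velocities': array([-0.001,  0.001,  0.   ,  0.002, -0.   , -0.002, -0.   ]), 'effort': array([ 1.0000e-03, -5.4975e+01,  1.1440e+00, -1.8662e+01, -5.2000e-02,
        2.4000e-02,  0.0000e+00]), 'tool_pos': array([0.187, 0.622, 0.23 ]), 'tool_rot': array([-0.   ,  0.146,  0.989, -0.001]), 'force': array([-1.309, -0.481, -0.27 ]), 'wrist_torque': array([ 0.024, -0.01 ,  0.022]), 'grasp_force': np.float64(0.0), 'opening': np.float64(0.094)} 0.025
scene [ 1.23329848 -0.47949875  1.04519146] [-0.35, 0.819, 0.418, -0.176] [[499.7205888657546, 0.0, 266.0126011092033], [0.0, 499.7205888657546, 192.2266724670835], [0.0, 0.0, 1.0]]
top [ 0.48402022 -0.00681255  1.32227664] [0.042, -0.701, 0.712, -0.022] [[391.5070622746995, 0.0, 252.31347182461442], [0.0, 391.5070622746995, 195.68631869652873], [0.0, 0.0, 1.0]]
```

View pics/top1.png

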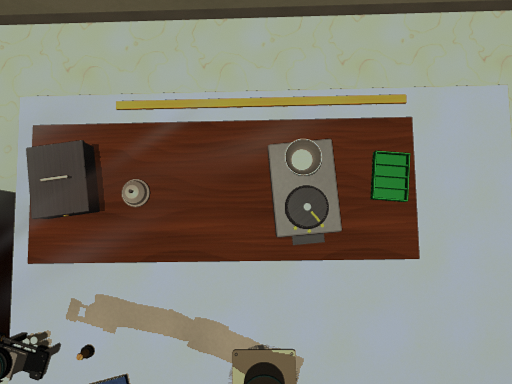

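View pics/scene1.png

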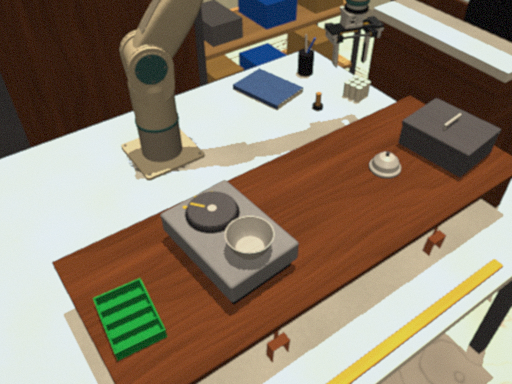

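```bash
cat > h.py <<'E'
import numpy as np,cv2
from scipy.spatial.transform import Rotation as R
def Rm(c): 
    q=c["rotation"]; return R.from_quat([q[1],q[2],q[3],q[0]]).as_matrix() if np.size(q)==4 else np.array(q)
def onplane(c,uv,z):
    uv=np.atleast_2d(uv).astype(float); K=c["K"]
    d=np.c_[(uv-[K[0][2],K[1][2]])/K[0][0],np.ones(len(uv))]@Rm(c).T
    return c["origin"]+d*((z-c["origin"][2])/d[:,2])[:,None]
def cloud(c):
    v,u=np.mgrid[:384,:512]; K=c["K"]; D=c["depth"]
    p=np.dstack([(u-K[0][2])/K[0][0]*D,(v-K[1][2])/K[1][1]*D,D])
    return p@Rm(c).T+c["origin"]
def brass(c): 
    h=cv2.cvtColor(c["frame"],cv2.COLOR_BGR2HSV); return cv2.inRange(h,(18,110,90),(35,255,255))
E
python3 - <<'E'
from h import *
c=dict(np.load("pics/top.npz"));P=cloud(c)
for n,(x,y) in dict(dial=(297,203),house=(285,190),shelf=(220,200),bell=(134,191),tray=(390,175),bowlrim=(287,157)).items(): print(n,np.round(P[y-2:y+3,x-2:x+3].reshape(-1,3).mean(0),4))
zd=np.median(P[196:204,292:300,2]); f=c["frame"]
g=f.max(2); m=((g<85)&(f.max(2)-f.min(2)<30)).astype(np.uint8)
m[:180]=0;m[232:]=0;m[:,:280]=0;m[:,332:]=0
m=cv2.morphologyEx(m,cv2.MORPH_OPEN,np.ones((3,3)))
ct=max(cv2.findContours(m,0,1)[0],key=cv2.contourArea)
(e,ax,_)=cv2.fitEllipse(cv2.convexHull(ct)); print(e,ax,zd,"diam",np.array(ax)*(c["origin"][2]-zd)/391.5)
ctr=onplane(c,e,zd)[0];print("centre",ctr)
b=brass(c);b[:180]=0;b[240:]=0;b[:,:270]=0;b[:,345:]=0
n,_,st,cen=cv2.connectedComponentsWithStats(b)
for i in range(1,n):
    p=onplane(c,cen[i],zd)[0]; d=p-ctr; print(st[i],cen[i],np.round(p,4),"r",np.hypot(*d[:2]),"ang",np.degrees(np.arctan2(d[1],d[0])))
hm=((abs(P[...,2]-(zd-.016))<.008)).astype(np.uint8);hm[:,:260]=0;hm[:,350:]=0
ct=max(cv2.findContours(cv2.morphologyEx(hm,cv2.MORPH_CLOSE,np.ones((25,25))),0,1)[0],key=cv2.contourArea)
bx=cv2.boxPoints(cv2.minAreaRect(ct)); w=onplane(c,bx,zd-.016);print("housing corners",np.round(w,3).tolist())
cv2.imwrite("pics/topc.png",cv2.resize(f[130:250,255:355],None,fx=5,fy=5,interpolation=2))
E
```

```text
dial [ 0.5592 -0.0976  0.2672]
house [ 0.5966 -0.067   0.2519]
shelf [0.5788 0.1211 0.1703]
bell [0.6054 0.3637 0.214 ]
tray [ 0.6424 -0.3766  0.1826]
bowlrim [ 0.6827 -0.0728  0.2809]
(306.3409729003906, 206.75282287597656) (43.73300552368164, 44.269508361816406) 0.2673142328243062 diam [0.11784592 0.11929162]
centre [ 0.54869769 -0.12238571  0.26731423]
[311 211  10  11  33] [315.18181818 216.21212121] [ 0.5229 -0.1453  0.2673] r 0.03450670205659912 ang -138.3562702217147
[320 224   4   3  11] [321.63636364 224.90909091] [ 0.4994 -0.1618  0.2673] r 0.06313443553907808 ang -141.33849296653966
[293 226   4   4  11] [294.63636364 227.54545455] [ 0.4934 -0.0896  0.2673] r 0.06422922059215032 ang 149.3440039637807
[307 229   4   4  12] [308.75       230.66666667] [ 0.4846 -0.1271  0.2673] r 0.06430061296507156 ang -175.82671922106223
housing corners [[0.726, -0.02, 0.251], [0.741, -0.201, 0.251], [0.483, -0.218, 0.251], [0.467, -0.04, 0.251]]
```

View pics/topc.png

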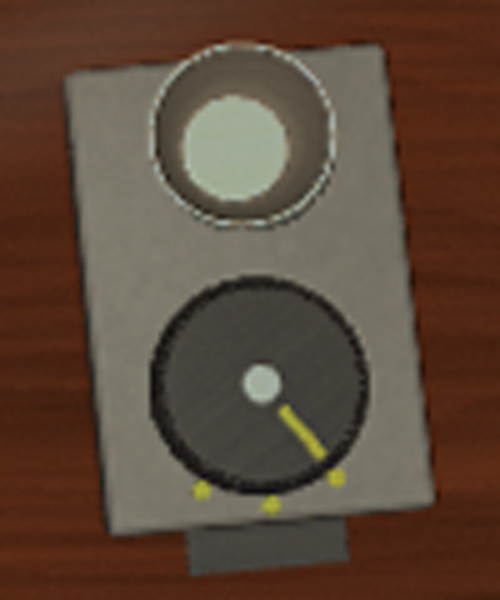

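The top view shows the counter with the dial at about (306, 207) px. The brass line points at the right-hand dot at (322, 225), so the dial stands at -0.6 and must go to 0, towards the dot at (309, 231). The dial diameter reads about 118 mm including its rim, the top is at z = 0.267, and the dots lie 63–64 mm out, all of which fits the given sizes. The scene view shows the path above the shelf is clear. I'll shut the fingers, rise and approach.

```bash
python3 -m creep '{"hand":[1,1,1,1,1,1,1,1,1,1,1,1],"travel":[[0,0,-0.43],[0,0,-0.43],[0,0,-0.43],[-0.29,-0.41,0],[-0.29,-0.41,0],[-0.29,-0.41,0],[-0.29,-0.41,0],[-0.29,-0.41,0],[-0.29,-0.41,0],[-0.29,-0.41,0],[-0.29,-0.41,0],[-0.29,-0.41,0]],"delta_rot":[[0,0,-0.187],[0,0,-0.187],[0,0,0],[0,0,0],[0,0,0],[0,0,0],[0,0,0],[0,0,0],[0,0,0],[0,0,0],[0,0,0],[0,0,0]]}' 10
```

```text
time: 1.3
tool_pos: [0.4484, 0.2533, 0.3594]
tool_rot: [-0.0, -0.001, 1.0, -0.0]
force: [0.5, 0.9, -0.5]
opening: 0.0018
grasp_force: 0.0
```

```bash
python3 -m creep '{"hand":[1,1,1,1,1,1,1,1,1,1,1,1],"travel":[[-0.11,-0.425,0],[-0.11,-0.425,0],[-0.11,-0.425,0],[-0.11,-0.425,0],[-0.11,-0.425,0],[-0.11,-0.425,0],[-0.11,-0.425,0],[-0.10,-0.425,0],[0,0,0.2],[0,0,0.2],[0,0,0],[0,0,0]],"delta_rot":[[0,0,0],[0,0,0],[0,0,0],[0,0,0],[0,0,0],[0,0,0],[0,0,0],[0,0,0],[0,0,0],[0,0,0],[0,0,0],[0,0,0]]}'
python3 - <<'E'
from workcell import robot
from h import *
print({k:np.round(v,3).tolist() for k,v in robot.state().items() if k in("tool_pos","force","joint_pos","opening")})
a=[robot.read_camera(n) for n in("scene","wrist")]
w=a[1];b=brass(w);n,_,st,cen=cv2.connectedComponentsWithStats(b)
for i in range(1,n):
    if st[i][4]>20: print(st[i],cen[i],np.round(onplane(w,cen[i],.267)[0],4))
cv2.imwrite("pics/pre.png",np.hstack([a[0]["frame"][130:330,120:320],cv2.resize(w["frame"],(266,200))]))
E
```

```text
time: 2.5
tool_pos: [0.535, -0.0845, 0.3195]
tool_rot: [-0.0, -0.001, 1.0, 0.0]
force: [1.2, 0.6, -0.8]
opening: 0.0004
grasp_force: 0.0
{'joint_pos': [-0.05, 0.386, 0.222, 1.702, -0.095, 1.065, 1.775], 'tool_pos': [0.535, -0.085, 0.319], 'force': [1.164, 0.642, -0.795], 'opening': 0.0}
[192 137  14  14  90] [198.87777778 143.68888889] [ 0.4838 -0.1264  0.267 ]
[243 148  13  14 135] [248.85925926 154.68888889] [ 0.4914 -0.092   0.267 ]
[252 279   5  57 166] [254.14457831 307.98795181] [ 0.6141 -0.0888  0.267 ]
[263 279   5  57 166] [265.15060241 308.62650602] [ 0.6147 -0.08    0.267 ]
```

View pics/pre.png

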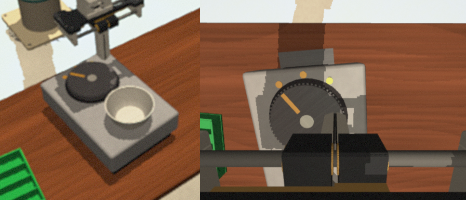

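The wrist picture shows the line clear of the finger at (290, 103) in the composite, still at the first click. The dots lie within 2 mm of the top-view fix, so I'll descend to contact.

```bash
python3 -m creep '{"hand":[1,1,1,1,1],"travel":[[0,-0.025,0.1],[0,0,0.1],[0,0,0.05],[0,0,0],[0,0,0]],"delta_rot":[[0,0,0],[0,0,0],[0,0,0],[0,0,0],[0,0,0]]}'
python3 -m creep '{"hand":[1,1],"travel":[[0,0,0.02],[0,0,0]],"delta_rot":[[0,0,0],[0,0,0]]}'
python3 -m creep '{"hand":[1,1],"travel":[[0,0,0.01],[0,0,0]],"delta_rot":[[0,0,0],[0,0,0]]}'
```

```text
time: 3.1
tool_pos: [0.5351, -0.0872, 0.2943]
tool_rot: [-0.0, -0.001, 1.0, 0.0]
force: [0.7, 0.2, 0.4]
opening: 0.0004
grasp_force: 0.0
time: 3.3
tool_pos: [0.5353, -0.0873, 0.2926]
tool_rot: [0.0, -0.0, 1.0, -0.0]
force: [-0.3, -0.9, 0.3]
opening: 0.0003
grasp_force: 0.0
time: 3.5
tool_pos: [0.5357, -0.0871, 0.2925]
tool_rot: [0.001, -0.0, 1.0, 0.0]
force: [-0.7, 0.5, 5.5]
opening: 0.0003
grasp_force: 2.7
```

```bash
python3 -m creep '{"hand":[1,1],"travel":[[0,0,0.005],[0,0,0]],"delta_rot":[[0,0,0],[0,0,0]]}'
python3 -m creep '{"hand":[1,1,1,1],"travel":[[-0.022,0.007,0],[-0.022,0.007,0],[-0.022,0.007,0],[0,0,0]],"delta_rot":[[0,0,0.078],[0,0,0.078],[0,0,0.078],[0,0,0]]}'
cat > look.py <<'E'
from workcell import robot
from h import *
import sys
w=robot.read_camera("wrist");n,_,st,cen=cv2.connectedComponentsWithStats(brass(w))
C=np.array([.548,-.1225])
for i in range(1,n):
    p=onplane(w,cen[i],.267)[0]; d=p[:2]-C
    if st[i][4]>20 and np.hypot(*d)<.075: print(st[i][4],np.round(p,4),"r",np.hypot(*d).round(4),"ang",np.degrees(np.arctan2(d[1],d[0])).round(1))
cv2.imwrite("pics/%s.png"%sys.argv[1],w["frame"])
print({k:np.round(v,3).tolist() for k,v in robot.state().items() if k in("tool_pos","force")})
E
python3 look.py d1
```

```text
time: 3.7
tool_pos: [0.5358, -0.0871, 0.2924]
tool_rot: [0.001, -0.0, 1.0, 0.0]
force: [-0.6, 0.6, 6.8]
opening: 0.0005
grasp_force: 3.9
time: 4.1
tool_pos: [0.5427, -0.0852, 0.2924]
tool_rot: [0.001, 0.092, 0.996, 0.0]
force: [-1.3, 0.5, 9.4]
opening: 0.0004
grasp_force: 4.2
176 [ 0.4918 -0.091   0.267 ] r 0.0644 ang 150.7
21 [ 0.5823 -0.0965  0.267 ] r 0.043 ang 37.2
156 [ 0.601  -0.0922  0.267 ] r 0.061 ang 29.8
112 [ 0.6058 -0.101   0.267 ] r 0.0617 ang 20.4
{'tool_pos': [0.543, -0.085, 0.292], 'force': [-1.536, 1.617, 8.36]}
```

View pics/d1.png

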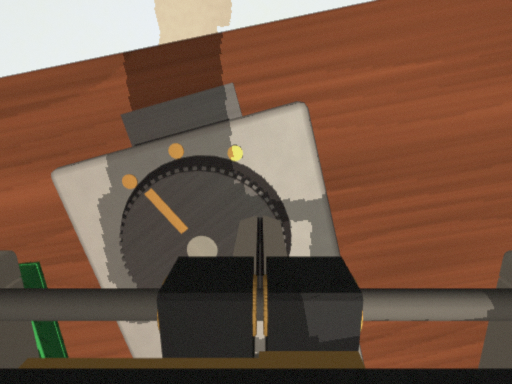

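The wrist picture shows the line from (185, 231) to (150, 191), now past the first dot at (130, 181) and towards the middle dot at (176, 151), so the dial follows. I'll widen the brass mask and go on.

```bash
sed -i 's/(18,110,90)/(10,110,120)/' h.py
python3 -m creep '{"hand":[1,1,1,1,1],"travel":[[-0.022,0.007,0],[-0.022,0.007,0],[-0.022,0.007,0],[-0.022,0.007,0],[0,0,0]],"delta_rot":[[0,0,0.078],[0,0,0.078],[0,0,0.078],[0,0,0.078],[0,0,0]]}'
python3 look.py d2
```

```text
time: 4.65
tool_pos: [0.5531, -0.0848, 0.2925]
tool_rot: [0.002, 0.213, 0.977, 0.001]
force: [2.0, 0.6, 5.3]
opening: 0.0001
grasp_force: 2.9
190 [ 0.4929 -0.0896  0.267 ] r 0.0642 ang 149.2
195 [ 0.4851 -0.1241  0.267 ] r 0.063 ang -178.6
531 [ 0.5163 -0.1329  0.267 ] r 0.0334 ang -161.9
174 [ 0.4981 -0.157   0.267 ] r 0.0607 ang -145.4
137 [ 0.6085 -0.1144  0.267 ] r 0.061 ang 7.6
139 [ 0.6115 -0.1074  0.267 ] r 0.0653 ang 13.4
{'tool_pos': [0.553, -0.085, 0.292], 'force': [0.774, 1.371, 5.217]}
```

```bash

python3 -m creep '{"hand":[1,1,1,1,1],"travel":[[-0.022,0.007,0.003],[-0.022,0.007,0],[-0.022,0.007,0],[-0.022,0.007,0],[0,0,0]],"delta_rot":[[0,0,0.078],[0,0,0.078],[0,0,0.078],[0,0,0.078],[0,0,0]]}'
python3 look.py d3
```

```text
time: 5.2
tool_pos: [0.5617, -0.0866, 0.2924]
tool_rot: [0.002, 0.33, 0.944, 0.001]
force: [-0.6, 1.3, 8.2]
opening: 0.0008
grasp_force: 4.3
193 [ 0.4943 -0.0885  0.267 ] r 0.0636 ang 147.7
186 [ 0.4865 -0.123   0.267 ] r 0.0615 ang -179.6
530 [ 0.5154 -0.1254  0.267 ] r 0.0327 ang -174.9
159 [ 0.4995 -0.156   0.267 ] r 0.0589 ang -145.4
170 [ 0.6051 -0.126   0.267 ] r 0.0572 ang -3.5
185 [ 0.6103 -0.1204  0.267 ] r 0.0623 ang 1.9
{'tool_pos': [0.562, -0.087, 0.292], 'force': [-0.615, 1.629, 7.632]}
```

The line is within 5° of the middle dot, so I'll lift straight off.

```bash

python3 -m creep '{"hand":[1,1,1,1,1,1],"travel":[[0,0,-0.1],[0,0,-0.3],[0,0,-0.4],[0,0,0],[0,0,0],[0,0,0]],"delta_rot":[[0,0,0],[0,0,0],[0,0,0],[0,0,0],[0,0,0],[0,0,0]]}'
python3 look.py d4
```

```text
time: 5.85
tool_pos: [0.5593, -0.087, 0.3697]
tool_rot: [-0.001, 0.33, 0.944, -0.0]
force: [-0.1, 0.4, 0.2]
opening: 0.0004
grasp_force: 0.0
94 [ 0.4938 -0.0898  0.267 ] r 0.0633 ang 148.9
97 [ 0.4858 -0.125   0.267 ] r 0.0623 ang -177.7
290 [ 0.5156 -0.1276  0.267 ] r 0.0328 ang -171.1
92 [ 0.4992 -0.1587  0.267 ] r 0.0607 ang -143.4
{'tool_pos': [0.559, -0.087, 0.369], 'force': [-0.075, 0.046, -0.21]}
```

View pics/d4.png

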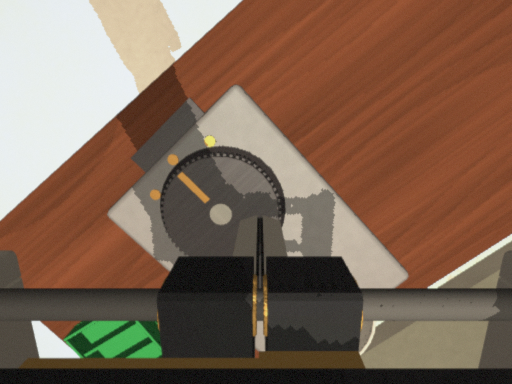

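The line (180, 173)–(207, 202) lies near the middle dot (172, 159), a few degrees short by this rough centre. The dots lie 16 mm lower than the dial face, so I'll measure again with the right planes and the hub as centre, after letting it settle.

```bash

python3 -m creep '{"hand":[1,1,1,1,1,1],"travel":[[0,0,-0.3],[0,0,-0.3],[0,0,0],[0,0,0],[0,0,0],[0,0,0]],"delta_rot":[[0,0,0],[0,0,0],[0,0,0],[0,0,0],[0,0,0],[0,0,0]]}'
cat > ang.py <<'E'
from workcell import robot
from h import *
w=robot.read_camera("wrist");P=cloud(w)
z=.2673; hsv=cv2.cvtColor(w["frame"],cv2.COLOR_BGR2HSV)
v,u=np.mgrid[:384,:512]; G=onplane(w,np.c_[u.ravel(),v.ravel()],z)[:,:2].reshape(384,512,2)
C0=np.array([.548,-.1225])
hub=(np.linalg.norm(G-C0,axis=2)<.015)&(hsv[...,2]>115)&(hsv[...,1]<70)
C=G[hub].mean(0);print("hub",C,hub.sum(),"dia",2*np.sqrt(np.ptp(G[hub],axis=0)/2)**2)
n,l,st,cen=cv2.connectedComponentsWithStats(brass(w)); an=lambda d:np.degrees(np.arctan2(d[1],d[0])).round(1)%360
for i in range(1,n):
    p=onplane(w,cen[i],z)[0,:2]
    if st[i][4]<20 or np.linalg.norm(p-C)>.08: continue
    if np.linalg.norm(p-C)<.045:
        q=G[l==i]; q=q-q.mean(0); a=np.linalg.svd(q,full_matrices=False)[2][0]; a*=np.sign(a@(p-C))
        print("line: from hub",an(p-C),"own direction",an(a),"length",np.ptp(q@a), "r",np.linalg.norm(p-C))
    else:
        p=onplane(w,cen[i],z-.016)[0,:2]; print("dot",an(p-C),np.linalg.norm(p-C).round(4))
E
python3 ang.py
```

```text
time: 6.5
tool_pos: [0.5594, -0.0869, 0.4292]
tool_rot: [-0.001, 0.33, 0.944, -0.0]
force: [-0.7, -0.3, -0.1]
opening: 0.0005
grasp_force: 0.0
hub [ 0.54957911 -0.12470928] 262 dia [0.01995153 0.02723648]
dot 150.2 0.0648
dot 184.5 0.065
line: from hub 184.9 own direction 184.3 length 0.03463898105186693 r 0.03424038787838559
dot 218.9 0.0651
```

Line 184.3–184.9° against the middle dot's 184.5°, so it is clicked in. The hand is free of it and nothing else was touched.

```bash
python3 -c "
from workcell import robot
print(robot.hand_in())"
```

```text
the job is handed in; nothing more can be done
None
```

The dial was turned clockwise by one click, from -0.6 to 0, and rests within half a degree of the middle dot; the hand is clear, the bell and tray were left alone, and the job was handed in after about 6.5 s.

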